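# Push a phone screen up out of its frame and lift it off

### The arm

A 6-joint arm with a two-finger parallel gripper is mounted at the origin on the work surface. World frame = base frame: x ahead of the robot, y to its left, z up, the work surface at z = 0. Lengths are in m, angles in rad, forces in N, time in s.
With the tool pointing down it reaches from about 0.425 to 0.95 m from the base axis. Payload 14.7 kg.
Tool frame: the origin (TCP) lies at the very end of the fingers, on their centre line; the grasp point (between the pads) lies 19 mm behind it (env.tcp_to_grasp is the distance from the TCP to the grasp point, in m); z points along the fingers, y is the direction in which the jaws open and shut (so a half turn about z gives the same grasp; the last joint's range is limited). The gripper opens to 85 mm and grips with 20 to 120 N. Pads are 22 mm wide; open, the fingers measure 114 mm over their backs; the gripper's body (76 mm by 85 mm) begins 54 mm behind the grasp point. The pads swing forward as they close: fully open they stand 13 mm farther back than shut.
Start: joints at [-1.289, 0.48, 1.596, -0, 1.065, -0.047], TCP at [0.21, -0.615, 0.231] pointing down, gripper open.
Joint ranges: [-2.75, 2.75], [-0.82, 2.05], [0.23, 2.67], [-1.56, 4.7], [0.09, 2.69], [-2.92, 2.92]. Speed limits (rad/s): [1.89, 1.89, 2.39, 3.01, 3.01, 3.01].

### API

Orientations are given as a unit quaternion [x, y, z, w].
In Python, from bench import env, planner, eyes, close_job gives the robot as it stands. Calls block until the motion is done:
- env.goto(position, orientation): joint-space move of the TCP to a pose.
- env.move_straight(position, rotation=None, vel=0.15): straight line of the TCP; rotation=None keeps the orientation; vel is the mean speed in m/s.
- env.movej(angles): joint-space move.
- env.command_gripper(opening, grasp_force=None): finger opening in m; grasp_force is the grip in N (None keeps the last); returns when the fingers have stopped.
- env.pause(seconds).
- planner.inverse_kinematics(position, orientation): joint angles nearest the present ones, or None.
- env.sense(): the state.
- eyes.read_camera(name): name is "side" or "top" or "wrist"; returns a dict with "img" (420x560x3 uint8, red, green, blue), "fx", "fy", "cx", "cy" (pixels), "R" (3x3) and "t" (3): a world point X has camera coordinates R X + t. Camera axes: x right, y down, z forward; pixel columns grow to the right and rows downward; lengths in m; the calibration is good to about 2 mm. The wrist camera is an equidistant fisheye: a pixel r from the principal point sees the ray r / f radians off the axis. A picture is of the moment at which its call begins. There is no depth.
A pose or a line that the arm cannot do raises env.MotionError and nothing moves.
- close_job(): hands the job in, once; it reports no verdict.
The state is a dict: "time": time; "q": joint angles; "qd": joint speeds; "joint_efforts": joint torques, N m; "eef_pos": TCP position; "tool_rot": TCP orientation; "contact_force": force on the tool from outside, world axes, zero at the start; "moment": the same for the moment, N m; "gripper_width": finger opening in m.
Only numpy, scipy, OpenCV 4.12 (cv2) and the standard library are available. Lean on these libraries where they do the work, as an engineer would, in place of code of your own. Each camera call takes 0.05 s, during which the arm holds its last target.

### The job

A phone lies screen up in the ejector fixture with its glue already released: first clear the orange opening tool off it into the black tool tray. Then press the fixture's red lever smoothly all the way down, so that the pad underneath pushes the screen up out of the purple frame, and take the raised screen by its long edges and lay it gently, face up, on the blue foam cradle, centred and lengthways so that it bridges the finger channel. Leave the frame in the fixture and the other things on the bench where they are.

Things in the scene. Friction and masses are not known exactly. Their poses are not given: they have to be found in the camera images.
- fixture: Fixed ejector fixture. Origin: on the bench under the phone's centre; x along the phone, y across it towards the lever, z up. Base 200 x 150 x 10 mm; nest plate 176 x 104 mm, top 68 mm above the bench, black locating blocks 6 mm high round the phone. Lever axis at y = 62 mm, 40 mm up. Under the phone a 70 x 40 mm rubber pad moves straight up through the nest plate and the frame's open battery bay.
- lever (a joint): Red hand lever's angle (rad): 0 to 0.05 at the start (handle sloping up and outwards, 30 degrees above level at 0), 0.44 at the stop (5 degrees above level). Pressing it down raises the pad 60 mm per rad: the pad meets the screen at about 0.075 and at the stop holds it 22 mm above its seat. Friction holds the lever where it is left; 3 to 5 N down on the grip moves it.
- lever_grip (a point): Middle of the flat top of the lever's red grip (30 mm wide, 75 long, 14 thick), 132.5 mm out along the lever from its axis and 7 mm above its centre line. At rest it lies 173 to 177 mm in y from the fixture's origin and 106 to 112 mm above the bench; at the stop 194 mm out and 58 mm up.
- frame_centre (a point): Purple phone frame, a loose rectangular ring 136 x 68 x 11 mm in the fixture's nest (underside 68 mm, top 79 mm above the bench). The point is its centre, half-way up; x along its length. Its opening is 130 x 62 mm, with a ledge inside on which the screen rests.
- screen_centre (a point): Phone screen, stiff plate with black face and steel back, 128 x 60 x 6 mm, 90 g. The point is its centre, half-way up; x along its length, y across, z out of its black face. It starts loose on the ledge inside the frame, 1 mm play all round, face flush with the frame's top 79 mm above the bench: it cannot be gripped until pushed up.
- opener_grip (a point): Opening tool lying flat across the phone: orange handle 100 mm long, 16 wide, 14 high, and a steel blade 40 mm long at its +x end; 50 g. The point is the centre of the handle, half-way up (7 mm above what it lies on); x along the tool towards the blade, z up.
- opener_mid (a point): The middle of the opening tool's whole 140 mm length: 20 mm from the centre of its handle towards the blade, 7 mm above its underside.
- tool_tray: Black open tray fixed to the bench, 220 (x) x 130 (y) mm outside, 22 mm high, walls and floor 4 mm thick. Origin: centre of its underside, on the bench; x along its length.
- cradle: Fixed foam screen cradle, 190 (x) x 130 (y) mm: grey base 6 mm thick, at each end of its length a blue foam block 60 mm (x) x 130 mm (y), flat top 24 mm above the bench. Between the blocks a finger channel 70 mm wide (x), 18 mm deep, runs across. Origin: centre of its underside. The screen belongs centred, its length along x, resting on both blocks.
- cleaner: White cleaner bottle, 56 mm in diameter and 130 mm high, loose; origin at its underside. A bystander.
- tape_roll: Amber roll of tape, 80 mm in diameter, 20 mm high, loose, lying flat; origin at its underside. A bystander.
- back_cover: Purple back cover of the phone, 136 x 68 x 6 mm, lying on the bench; origin at its underside. A bystander.

How it is judged:
On the way, in this order (a step that is already met when the one before it is completed fails the run):
1. the opening tool lies in the tool tray, let go (z of opener_mid in the frame of tool_tray between 0.006 and 0.018 m and x of opener_mid in the frame of tool_tray between -0.04 and 0.04 m and y of opener_mid in the frame of tool_tray between -0.055 and 0.055 m and contact force between the fingers and opener below 0.1 N), for 0.2 s.
2. the lever is fully down (0.41 rad or more) and the screen stands level on the ejector, 18 mm or more above its seat, untouched by the gripper (value of joint lever above 0.41 rad and z of screen_centre in the frame of fixture above 0.094 m and horizontal distance between screen_centre and frame_centre below 0.01 m and angle between screen_centre's own z axis and vertical below 0.08 rad and contact force between the fingers and screen below 0.1 N), for 0.3 s.
3. the gripper holds the screen clear above the ejector (contact force between the fingers and screen above 0.5 N and height (world z) of screen_centre above 0.106 m), for 0.1 s.
At the end, for the whole second after the job is handed in: The screen lies still and face up on both blocks of the foam cradle, its centre within 20 mm along and 25 mm across of the cradle's centre, its length within 0.2 rad of the cradle's; the opening tool lies in the tool tray; the frame is still in the fixture's nest, within 6 mm of where it was (x of screen_centre in the frame of cradle between -0.02 and 0.02 m and y of screen_centre in the frame of cradle between -0.025 and 0.025 m and z of screen_centre in the frame of cradle between 0.024 and 0.03 m and angle between the x axis of screen_centre and the x axis of cradle, either way round below 0.2 rad and angle between screen_centre's own z axis and vertical below 0.06 rad and linear speed of screen below 0.02 m/s and z of opener_mid in the frame of tool_tray between 0.006 and 0.018 m and x of opener_mid in the frame of tool_tray between -0.04 and 0.04 m and y of opener_mid in the frame of tool_tray between -0.055 and 0.055 m and distance of frame_centre from where it was at the start of the episode below 0.006 m); the robot touches nothing.
It fails at once if the screen is dropped or flung (moves faster than 0.45 m/s out of the gripper) (linear speed of screen above 0.45 m/s and contact force between the fingers and screen below 0.05 N).
It fails at once if the screen is tipped more than 35 degrees (angle between screen_centre's own z axis and vertical above 0.61 rad).
It fails at once if the frame is pulled out of the nest (moved 15 mm) (distance of frame_centre from where it was at the start of the episode above 0.015 m).
It fails at once if a bystander is moved more than 20 mm (distance of any of cleaner, tape_roll, back_cover from where it was at the start of the episode above 0.02 m).
It also fails if it takes over 69 s, if anything falls off the work surface, if the arm or the gripper's body presses on something with over 40 N, if the wrist force passes 120 N, or if a joint passes its speed limit or range.

## Working session

There is one attempt and no reset: what is moved stays moved. The work goes in short steps, each a Python script; the robot and the scene stay as the last script left them, time stands still between calls to the robot, and variables do not carry over. Pictures are saved under pics/ and viewed, and the job is handed in when it is done.

```bash
ls; mkdir -p pics; cat > shot.py <<'E'
import sys,cv2
from bench import env,eyes
import pickle
tag=sys.argv[1]
for n in sys.argv[2:]:
    c=eyes.read_camera(n); cv2.imwrite(f'pics/{tag}_{n}.png',c['img'][:,:,::-1]); pickle.dump(c,open(f'pics/{tag}_{n}.pkl','wb'))
    if n!='wrist' and tag=='a': print(n,c['fx'],c['fy'],c['cx'],c['cy'],c['R'].round(3).tolist() if hasattr(c['R'],'round') else c['R'],c['t'])
s=env.sense(); print(s['time'],s['eef_pos'],s['tool_rot'],s['gripper_width'])
E
python3 shot.py a top side wrist
```

```text
pics
top 401.1232075850034 401.1232075850034 280.0035975794574 208.28871299110202 [[-0.0, -1.0, 0.002], [-0.986, -0.0, -0.167], [0.167, -0.002, -0.986]] [0.03100101 0.62998347 0.92026785]
side 443.05830422961327 443.05830422961327 282.3675859492964 217.01272196881143 [[0.948, -0.317, -0.007], [-0.189, -0.548, -0.815], [0.254, 0.774, -0.579]] [-0.60286817  0.20777121  0.95640958]
0.15 [ 0.20983242 -0.61487928  0.23080914] [ 9.86517983e-01  1.63652227e-01 -4.80768759e-05 -4.64280669e-04] 0.08593811434759913
```

View pics/a_top.png

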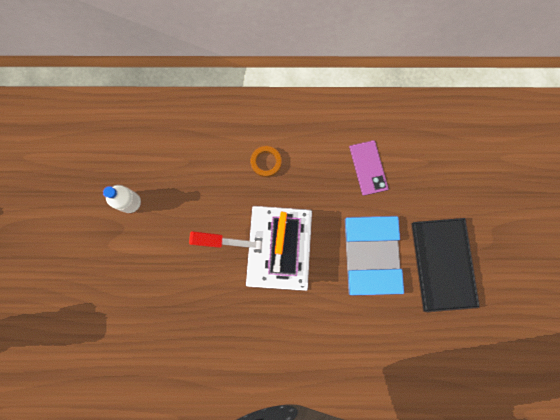

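View pics/a_side.png

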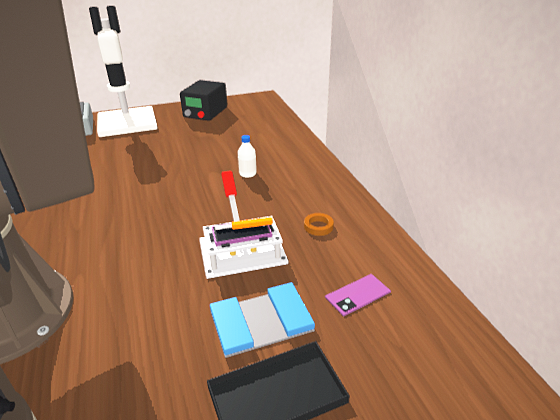

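The top view shows the fixture at about (280,248), the lever grip at (205,239), the cradle at (374,256), the tray at (446,265), the tape at (266,161) and the back cover at (369,167). The blade of the opening tool points toward the robot. Next I'll enlarge it to get accurate pixels.

```bash
cat > h.py <<'E'
import numpy as np,pickle,cv2
def load(p): return pickle.load(open(p,'rb'))
def ray(c,u,v,z):
    R=np.array(c['R']);t=np.array(c['t']); o=-R.T@t
    d=R.T@np.array([(u-c['cx'])/c['fx'],(v-c['cy'])/c['fy'],1]); return o+d*(z-o[2])/d[2]
def proj(c,X):
    p=np.array(c['R'])@np.array(X)+np.array(c['t']); return c['fx']*p[0]/p[2]+c['cx'],c['fy']*p[1]/p[2]+c['cy']
def tri(c1,p1,c2,p2):
    A=[];b=[]
    for c,p in((c1,p1),(c2,p2)):
        R=np.array(c['R']);o=-R.T@np.array(c['t']);d=R.T@np.array([(p[0]-c['cx'])/c['fx'],(p[1]-c['cy'])/c['fy'],1]);d/=np.linalg.norm(d)
        P=np.eye(3)-np.outer(d,d);A.append(P);b.append(P@o)
    return np.linalg.lstsq(np.vstack(A),np.hstack(b),rcond=None)[0]
E
python3 - <<'E'
import cv2
a=cv2.imread('pics/a_top.png')
c=a[200:300,185:325]; cv2.imwrite('pics/a_top_fix.png',cv2.resize(c,None,fx=5.7,fy=5.7,interpolation=cv2.INTER_CUBIC))
c=a[205:320,335:490]; cv2.imwrite('pics/a_top_cr.png',cv2.resize(c,None,fx=5,fy=5,interpolation=cv2.INTER_CUBIC))
E
```

```text
(no output)
```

View pics/a_top_fix.png

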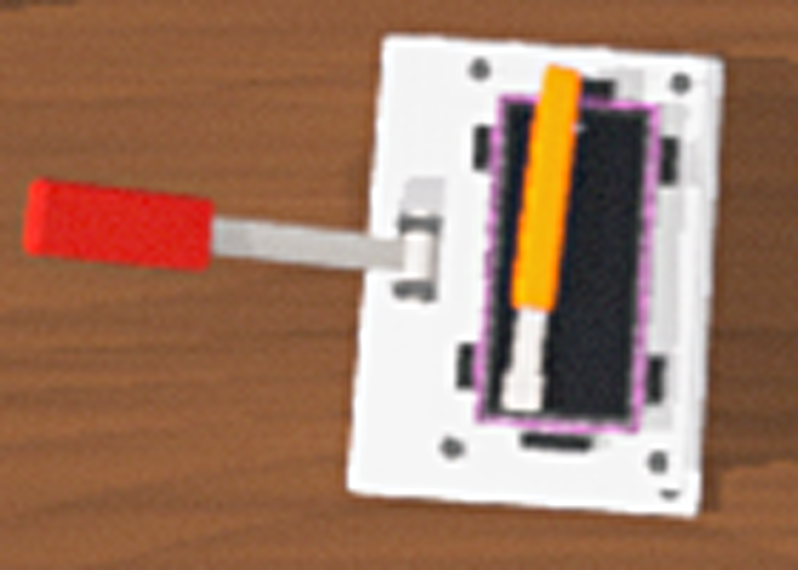

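View pics/a_top_cr.png

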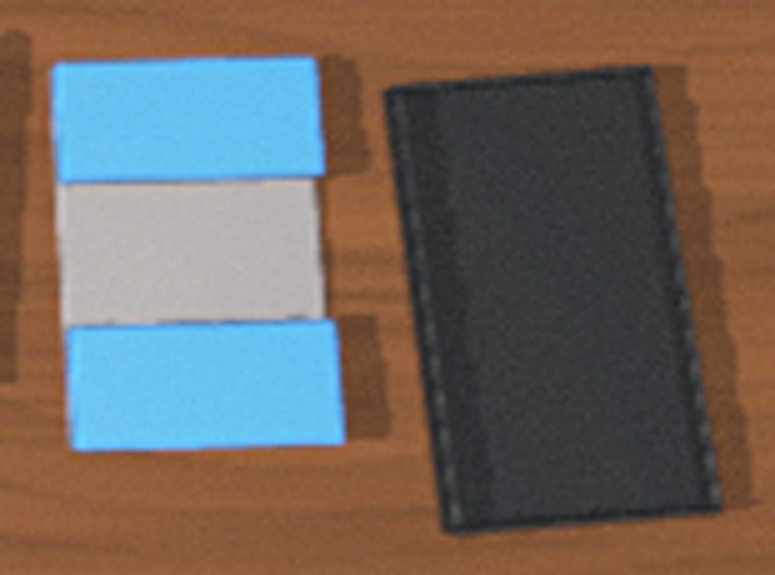

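View pics/a_wrist.png

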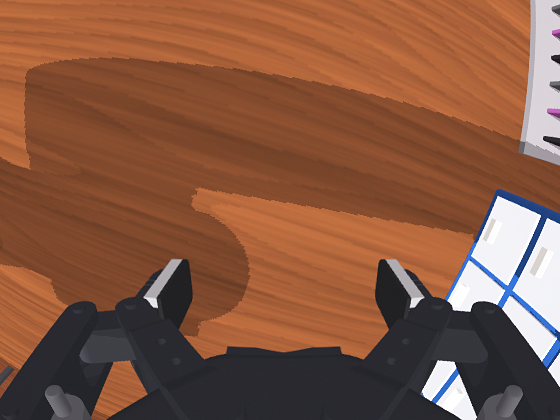

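```bash
python3 - <<'E'
from h import *
c=load('pics/a_top.pkl')
def f(pts,s,ox,oy,z):
    return np.array([ray(c,(x+.5)/s-.5+ox,(y+.5)/s-.5+oy,z) for x,y in pts])[:,:2]
def rep(n,P):
    TL,TR,BR,BL=P; ce=P.mean(0); L=(TL+TR)/2-(BL+BR)/2; W=(TL+BL)/2-(TR+BR)/2
    print(n,ce.round(4),'L',np.linalg.norm(L).round(4),'W',np.linalg.norm(W).round(4),'angL',np.degrees(np.arctan2(L[1],L[0])).round(2),'angW-90',np.degrees(np.arctan2(W[1],W[0])).round(2)-90)
g=(5.7,185,200)
rep('frame',f([(497,97),(660,104),(638,432),(478,420)],*g,.079))
rep('base',f([(385,35),(722,58),(698,515),(350,492)],*g,.010))
rep('handle',f([(548,66),(580,70),(553,311),(512,306)],*g,.093))
rep('grip',f([(42,178),(213,198),(209,270),(27,252)],*g,.112))
print(f([(522,410)],*g,.081))
g=(5,335,205)
rep('cradle',f([(52,63),(316,57),(345,444),(72,450)],*g,.024))
rep('tray',f([(386,90),(652,67),(720,508),(447,532)],*g,.022))
E
```

```text
frame [0.538  0.0211] L 0.1328 W 0.066 angL -3.73 angW-90 -3.3400000000000034
base [0.5389 0.0331] L 0.1999 W 0.1501 angL -3.69 angW-90 -3.8400000000000034
handle [0.5669 0.0292] L 0.0983 W 0.0148 angL -7.46 angW-90 -7.049999999999997
grip [0.5501 0.1971] L 0.029 W 0.0702 angL -5.67 angW-90 -6.140000000000001
[[0.47812496 0.03984875]]
cradle [ 0.5195 -0.1991] L 0.1888 W 0.1319 angL 1.4 angW-90 1.269999999999996
tray [ 0.4978 -0.3725] L 0.2149 W 0.1333 angL 4.5 angW-90 4.900000000000006
```

```bash
cat >> h.py <<'E'
from scipy.spatial.transform import Rotation as Rn
def down(deg): return (Rn.from_euler('z',deg,degrees=True)*Rn.from_quat([1,0,0,0])).as_quat()
E
python3 - <<'E'
from h import *; from bench import env,planner
env.command_gripper(0.034)
q=down(-7.3); p=np.array([.567,.0292])
env.goto([*p,.17],q); print(env.sense()['time'])
env.move_straight([*p,.083],vel=.12)
env.command_gripper(0.0,30)
s=env.sense(); print(s['time'],s['eef_pos'],s['gripper_width'],s['contact_force'])
E
python3 shot.py b wrist top
```

```text
3.3167
4.4833 [0.56759182 0.02919131 0.08392283] 0.015033138318407644 [-0.74436504 -0.01487836  6.62520414]
4.5833 [0.56758072 0.02919486 0.08392386] [ 9.97971446e-01 -6.36586042e-02  7.57291301e-04 -3.66776349e-05] 0.014967003371343717
```

View pics/b_wrist.png

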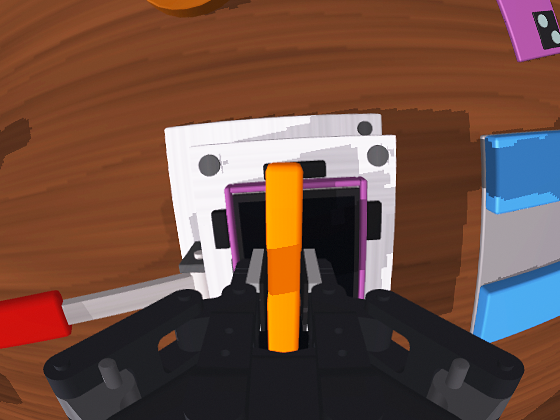

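The jaws are holding the handle at 15 mm opening. Now I'll lift it and take it to the tray.

```bash
python3 - <<'E'
from h import *; from bench import env,planner
e=env.sense()['eef_pos']
env.move_straight([e[0],e[1],.16],vel=.12)
a=np.radians(4.7); p=np.array([.4978,-.3725])+.02*np.array([np.cos(a),np.sin(a)])
q=down(4.7)
env.goto([*p,.14],q); s=env.sense(); print(s['time'],s['gripper_width'])
env.move_straight([*p,.030],vel=.12)
for z in np.arange(.024,.004,-.003):
    env.move_straight([*p,z],vel=.05); s=env.sense(); print(z.round(3),s['contact_force'].round(1) if hasattr(s['contact_force'],'round') else s['contact_force'])
    if s['contact_force'][2]>4: break
env.command_gripper(.04)
print(env.sense()['time'])
e=env.sense()['eef_pos']
env.move_straight([e[0],e[1],.14],vel=.2)
E
python3 shot.py c wrist top
```

```text
6.8667 0.014856222069521441
0.024 [ 0.7 -0.8 -1.1]
0.021 [0.3 0.2 0.4]
0.018 [ 0.   0.5 -1.1]
0.015 [-0.3  0.1 -0.6]
0.012 [ 0.2 -0.2 -0.5]
0.009 [ 0.8 -1.1  1.1]
0.006 [-2.2  3.7 18.1]
10.0667
10.9833 [ 0.51685776 -0.37019274  0.13843147] [ 9.99158694e-01  4.09926874e-02 -9.19888398e-04 -8.10527375e-04] 0.04012588203192855
```

View pics/c_wrist.png

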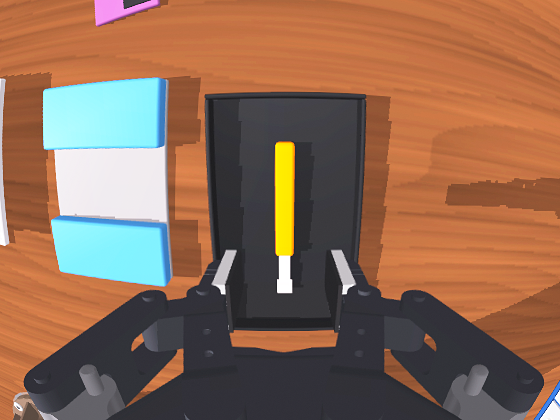

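View pics/c_top.png

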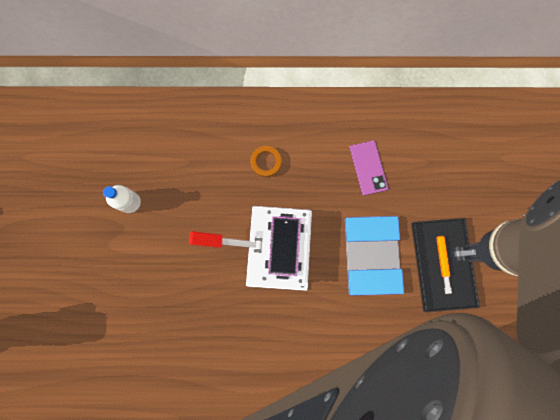

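The tool lies centred in the tray, with its handle from about (441,237) to (446,277) and the blade tip at (448,292), and the jaws are off it. Next is pressing the lever along its arc.

```bash
python3 - <<'E'
from h import *; from bench import env,planner
o=np.array([.538,.0211]); a=np.radians(-3.7); yd=np.array([-np.sin(a),np.cos(a)])
def P(phi,dz=0):
    f=np.radians(phi); y=.062+.1325*np.cos(f)-.007*np.sin(f); return np.array([*(o+yd*y),.040+.1325*np.sin(f)+.007*np.cos(f)+dz])
q=down(-3.7)
env.command_gripper(0.0)
p=P(30,.06); 
env.move_straight([.517,-.37,.20],vel=.25)
env.goto(p,q); print(env.sense()['time'],env.sense()['eef_pos'])
env.move_straight(P(30,.012),vel=.15)
for phi in [26,22,18,14,10,6.5]:
    env.move_straight(P(phi),vel=.06); s=env.sense(); print(phi,np.round(s['contact_force'],1),np.round(s['eef_pos'],4))
for d in [0,-.002,-.004,-.006]:
    env.move_straight(P(4.5,d),vel=.03); s=env.sense(); print(d,np.round(s['contact_force'],1),np.round(s['eef_pos'],4))
    if s['contact_force'][2]>15: break
print(s['time'])
E
python3 shot.py d wrist top side
```

```text
13.875 [0.5495382  0.19325825 0.17229079]
26 [ 0.2  0.1 -0.9] [0.5492 0.1988 0.1041]
22 [-0.4 -0.4 -0.1] [0.5496 0.2031 0.0957]
18 [0.5 0.  1.1] [0.5498 0.2067 0.0871]
14 [-0.2  0.4  0.3] [0.55   0.2097 0.0784]
10 [-0.3  0.9 -0.1] [0.5501 0.212  0.0694]
6.5 [-0.7 -0.   0.5] [0.5502 0.2136 0.0616]
0 [-1.8 -0.6  7.8] [0.5507 0.2143 0.0577]
-0.002 [-9.2 -2.1 36.7] [0.5509 0.2144 0.0572]
16.9083
17.0583 [0.55082306 0.21443355 0.05712563] [ 9.99478782e-01 -3.22756857e-02  6.17684759e-04 -2.52492879e-04] 0.0001403879925106584
```

View pics/d_wrist.png

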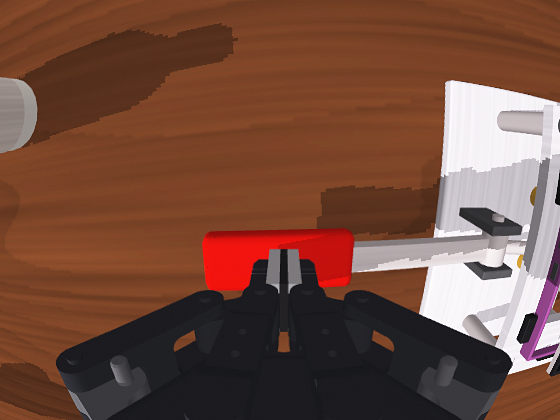

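View pics/d_side.png

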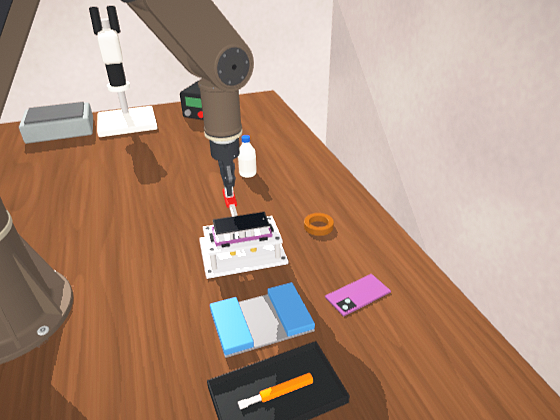

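The lever is at its stop, with 37 N of reaction at TCP z 57 mm. In the side view the black screen stands raised above the frame at about (243,223). I'll retreat and measure the screen.

```bash
python3 - <<'E'
from h import *; from bench import env,planner
e=env.sense()['eef_pos']
env.move_straight([e[0],e[1],.18],vel=.15)
env.command_gripper(.078)
env.goto([.538,.10,.23],down(-3.7))
E
python3 shot.py e wrist top side
python3 - <<'E'
import cv2
a=cv2.imread('pics/e_top.png')
cv2.imwrite('pics/e_top_fix.png',cv2.resize(a[200:300,185:325],None,fx=5.7,fy=5.7,interpolation=cv2.INTER_CUBIC))
a=cv2.imread('pics/e_side.png')
cv2.imwrite('pics/e_side_fix.png',cv2.resize(a[190:290,180:320],None,fx=5.7,fy=5.7,interpolation=cv2.INTER_CUBIC))
E
```

```text
19.4833 [0.53788566 0.10065975 0.22957492] [ 9.99490293e-01 -3.19227523e-02 -3.02022552e-04 -1.42334472e-05] 0.07805932189514124
```

View pics/e_top_fix.png

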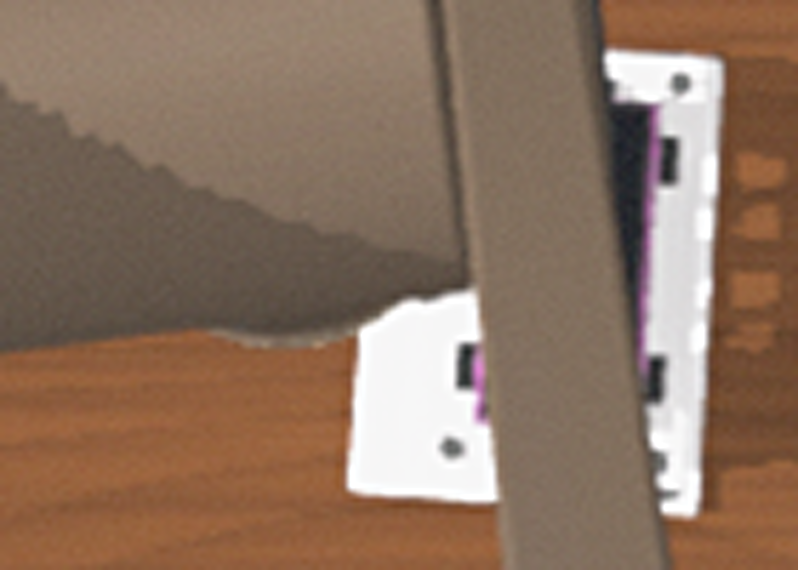

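View pics/e_side_fix.png

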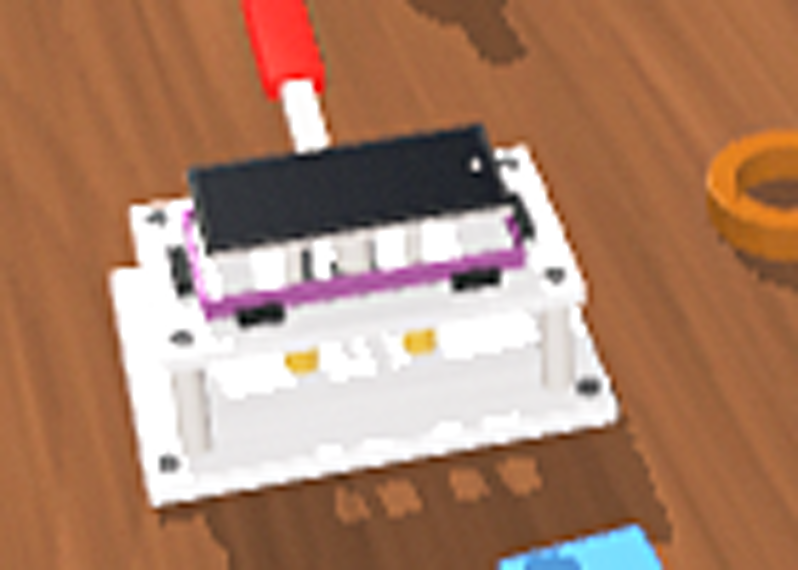

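View pics/e_wrist.png

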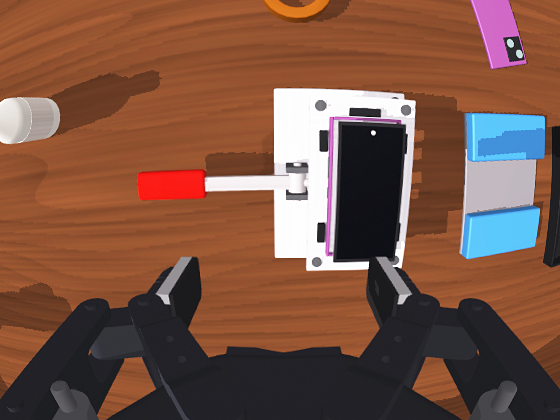

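The screen stands raised and level inside the frame outline. In the side crop the face corners are about (190,168), (484,124), (516,207) and (208,252). I'll back-project them at z = 0.101.

```bash
python3 - <<'E'
from h import *
def rep(n,P):
    TL,TR,BR,BL=P; ce=P.mean(0); L=(TL+TR)/2-(BL+BR)/2; W=(TL+BL)/2-(TR+BR)/2
    print(n,ce.round(4),np.linalg.norm(L).round(4),np.linalg.norm(W).round(4),np.degrees(np.arctan2(L[1],L[0])).round(2),np.degrees(np.arctan2(W[1],W[0])).round(2)-90)
c=load('pics/e_side.pkl'); s=5.7
P=np.array([ray(c,(x+.5)/s-.5+180,(y+.5)/s-.5+190,.101) for x,y in [(484,124),(516,207),(208,252),(190,168)]])[:,:2]
rep('side',P)
c=load('pics/e_wrist.pkl')
def fr(u,v,z):
    R=np.array(c['R']);o=-R.T@np.array(c['t']); d=np.array([u-c['cx'],v-c['cy']]);r=np.hypot(*d);th=r/c['fx']
    d=R.T@np.array([*(d/r*np.sin(th)),np.cos(th)]); return (o+d*(z-o[2])/d[2])[:2]
rep('wrist',np.array([fr(*p,.101) for p in [(338,122),(406,126),(397,262),(333,260)]]))
E
```

```text
side [0.5399 0.0194] 0.1265 0.0609 -4.69 -4.319999999999993
wrist [0.5369 0.0214] 0.1257 0.062 -3.14 -5.8799999999999955
```

```bash
python3 - <<'E'
from h import *; from bench import env,planner
q=down(-4.0); p=[.538,.0208]
env.goto([*p,.16],q)
env.move_straight([*p,.081],vel=.1)
s=env.sense(); print(s['time'],np.round(s['contact_force'],1),s['eef_pos'])
env.command_gripper(.05,25)
s=env.sense(); print(s['time'],np.round(s['contact_force'],1),s['gripper_width'],s['eef_pos'])
E
python3 shot.py f wrist side
python3 - <<'E'
import cv2
a=cv2.imread('pics/f_side.png')
cv2.imwrite('pics/f_side_fix.png',cv2.resize(a[170:290,170:330],None,fx=5,fy=5,interpolation=cv2.INTER_CUBIC))
E
```

```text
20.925 [ 1.  -0.8  0.3] [0.53840667 0.02091032 0.08149924]
21.225 [-0.5  0.3  6.4] 0.05941105743881318 [0.53847167 0.02080664 0.08165524]
21.325 [0.53847701 0.0207816  0.08164449] [ 9.99389697e-01 -3.49268026e-02  5.92743110e-04 -1.99232449e-05] 0.0590137584994664
```

View pics/f_side_fix.png

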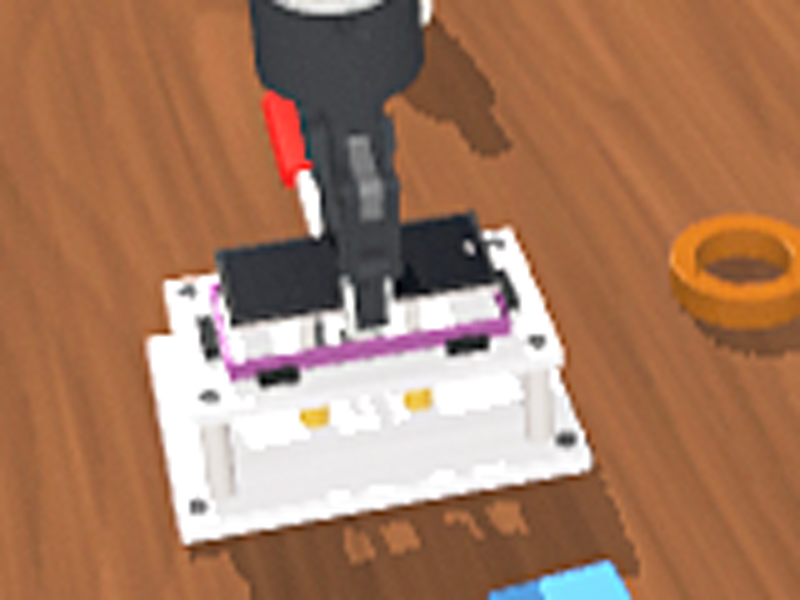

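View pics/f_wrist.png

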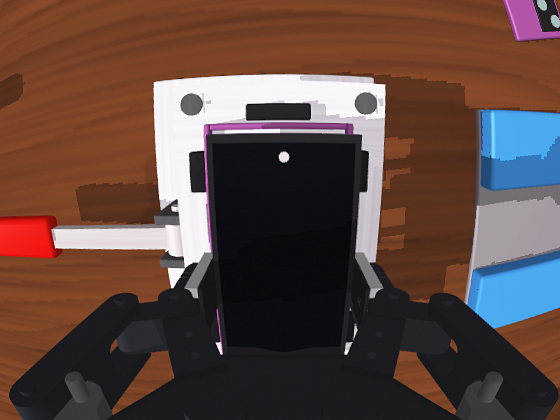

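The jaws hold both long edges at mid-length with 59 mm opening, and the tips are clear above the frame. Now I'll lift and carry it.

```bash
python3 - <<'E'
from h import *; from bench import env,planner
e=env.sense()['eef_pos']
env.move_straight([e[0],e[1],.11],vel=.05)
env.move_straight([e[0],e[1],.16],vel=.1)
s=env.sense(); print(s['time'],np.round(s['contact_force'],1),s['gripper_width'])
p=[.5195,-.1991]
env.move_straight([*p,.13],rotation=down(1.35),vel=.12)
env.move_straight([*p,.05],vel=.1)
s=env.sense(); print(s['time'],np.round(s['contact_force'],1),s['gripper_width'],s['eef_pos'])
E
python3 shot.py g wrist side top
python3 - <<'E'
import cv2
a=cv2.imread('pics/g_side.png')
cv2.imwrite('pics/g_side_fix.png',cv2.resize(a[250:370,180:340],None,fx=5,fy=5,interpolation=cv2.INTER_CUBIC))
E
```

```text
22.7083 [ 0.2  0.4 -1.6] 0.059251030916921806
25.6667 [-0.   0.2 -1.6] 0.05926819309313675 [ 0.51983295 -0.19922169  0.0504291 ]
25.8167 [ 0.51989983 -0.19925518  0.05064358] [9.99930185e-01 1.18040082e-02 4.89716050e-04 2.25191260e-04] 0.05912579522712563
```

View pics/g_side_fix.png

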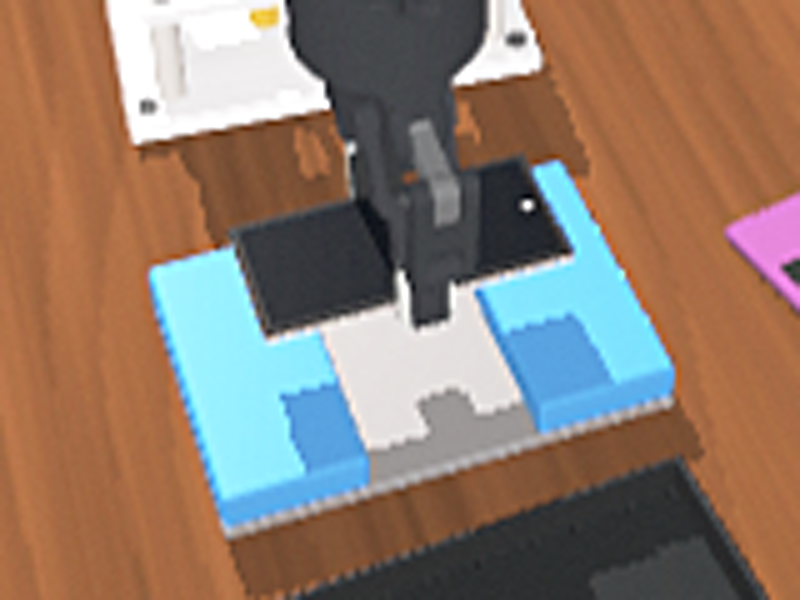

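View pics/g_wrist.png

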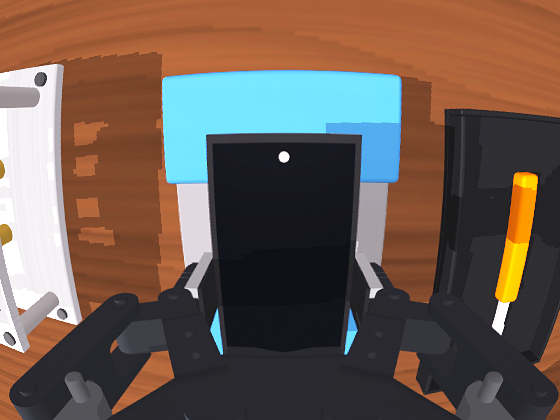

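The screen hangs level over the cradle, bridging the channel. Next I'll lower it in steps until it touches.

```bash
python3 - <<'E'
from h import *; from bench import env,planner
p=[.5195,-.1991]
env.move_straight([*p,.018],vel=.06)
for z in [.016,.014,.0125,.0115,.0105,.0095,.0085]:
    env.move_straight([*p,z],vel=.02); s=env.sense(); print(z,np.round(s['contact_force'],1),s['eef_pos'][2].round(4))
    if s['contact_force'][2]>2.5: break
env.pause(.2)
env.command_gripper(.066); env.command_gripper(.078)
s=env.sense(); print(s['time'],s['gripper_width'],np.round(s['contact_force'],1))
e=s['eef_pos']
env.move_straight([e[0],e[1],.06],vel=.06)
env.move_straight([e[0],e[1],.2],vel=.2)
env.goto([.30,-.50,.3],down(1.35))
E
python3 shot.py h side top
python3 - <<'E'
import cv2
a=cv2.imread('pics/h_top.png')
cv2.imwrite('pics/h_top_cr.png',cv2.resize(a[205:320,335:490],None,fx=5,fy=5,interpolation=cv2.INTER_CUBIC))
a=cv2.imread('pics/h_side.png')
cv2.imwrite('pics/h_side_fix.png',cv2.resize(a[190:370,170:350],None,fx=3.3,fy=3.3,interpolation=cv2.INTER_CUBIC))
E
```

```text
0.016 [-0.7  0.1 -1. ] 0.0161
0.014 [ 0.2 -0.4 -1. ] 0.014
0.0125 [-0.3  0.  -0.4] 0.0124
0.0115 [-0.3 -0.5 -1.2] 0.0114
0.0105 [-1.9  0.9  8.2] 0.0109
28.475 0.07821480277410404 [0.2 1.  0.3]
31.8333 [ 0.30090383 -0.49915106  0.29958907] [ 9.99922141e-01  1.24730999e-02 -7.50954378e-05 -3.59242805e-04] 0.07820602337807649
```

View pics/h_top_cr.png

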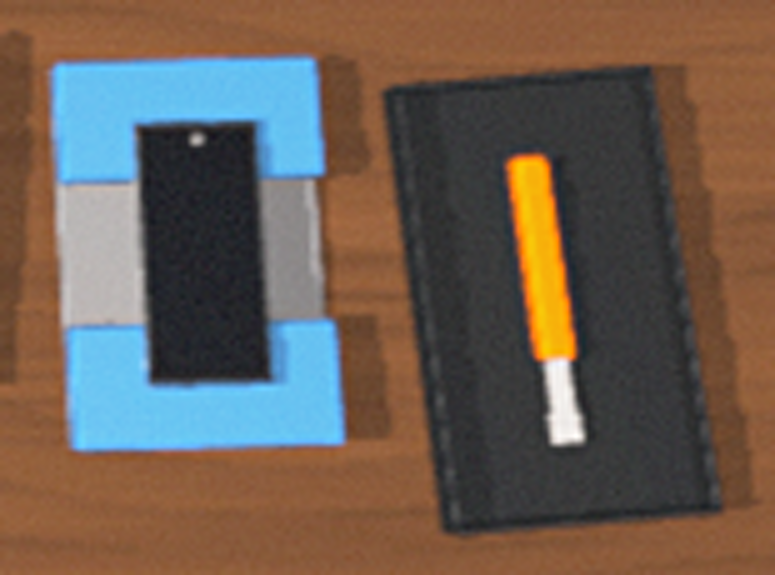

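View pics/h_side_fix.png

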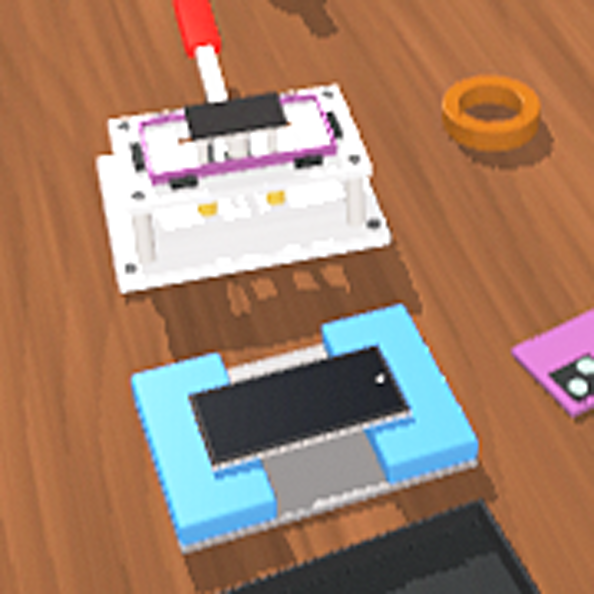

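View pics/h_top.png

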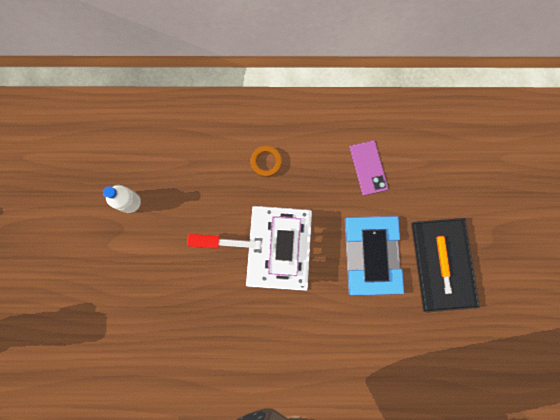

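The screen lies flat on both blocks. Its centre in the crop is about (204,252) against (196,254) for the cradle, so it is roughly 4 mm off. The frame is still in its nest, the tool is in the tray and the other things have not moved, so I'll hand in.

```bash
python3 -c "
from bench import close_job,env
print(env.sense()['contact_force']); print(close_job())"
```

```text
[-0.02989462  0.63046199 -0.34760918]
the job is handed in; nothing more can be done
None
```

The job is done and handed in at about 32 s of the 69 s allowed; handing in reports no verdict.

- **Opening tool:** I moved it off the phone into the tray. It lies flat and about central there.
- **Lever:** I pressed it along its arc down to the stop, where the last small step gave a brief 37 N on the fingertips. From the pictures the screen stood level about 22 mm up.
- **Screen:** I gripped it by the long edges at mid-length and lowered it until it touched the foam, reading about 8 N at contact. It lies face up across both cradle blocks, about 4 mm off centre across and aligned to within about 2 degrees.
- **Everything else:** In the last pictures the frame is still in the nest, and the bottle, tape and back cover have not moved. The arm was clear of everything, with under 1 N on the wrist.

No check failed. The side and wrist cameras differed by 2 to 3 mm on the raised screen's position, within the clearance I left for the grasp.

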